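# Tip three rollers onto the scale

## Robot

A 6-joint arm with a two-finger parallel gripper is mounted at the origin on the work surface. World frame = base frame: x ahead of the robot, y to its left, z up, the work surface at z = 0. Lengths are in m, angles in rad, forces in N, time in s.
With the tool pointing down it reaches from about 0.375 to 0.975 m from the base axis. Payload 3.8 kg.
Tool frame: the origin (TCP) lies on the centre line of the jaws, within the pads' length; the fingertips stand 11 mm ahead of it and the grasp point (between the pads) lies 8 mm behind it; z points along the fingers, y is the line along which they close (so a half turn about z gives the same grasp; the last joint's range is limited). The gripper opens to 88 mm and grips with 3 to 60 N. Pads are 18 mm wide; open, the fingers measure 123 mm over their backs; the gripper's body (75 mm by 187 mm) begins 45 mm behind the grasp point.
Start: joints at [1.295, 0.264, 1.604, -0, 1.274, -0.037], TCP at [0.16, 0.656, 0.25] pointing down, gripper open.
Joint ranges: [-2.63, 2.63], [-0.94, 2.18], [0.31, 2.57], [-1.31, 4.45], [0, 2.66], [-2.55, 2.55]. Speed limits (rad/s): [2.57, 2.57, 3.14, 3.14, 3.14, 3.14].

## Interface

Orientations are given as a 3x3 rotation matrix whose columns are the frame's x, y, z axes.
In Python, from plant import monitor, imaging, job gives the robot as it stands.
- The arm moves only by the tool carry_out, never from a script. Its argument "increments" is a list of rows, each a list of 4 numbers: the shift along the tool's x, y, z in cm, then the turn about the tool's z in degrees. In form: [[x, y, z, spin], ...]. A call has exactly 5 rows; each row shifts and turns the commanded pose from where the row before left it, along the tool's axes as they then stand; what a row does not reach is not made up. A row lasts 1/8 s, in which the tool goes at most 62.5 mm and 10.7 degrees, less where a joint would pass 70% of its speed; a pose out of reach is approached as far as the arm can. A call with a gripper value outside its range is refused whole. "jaw" is the opening, from 0 (shut) to 1 (fully open), set as the call begins (left out, the last holds). The fingers move at their own pace and stop on an object; "grip_force" is the grip in N (left out, the last holds). Time passes only in rows, so rows that do not move let the fingers close, or fill a call up. It gives the time, the measured TCP pose, the force, the opening and the grip force at its end, in the units of the state.
- monitor.get_state(): the state, without advancing time (a new reading comes with each control period).
- imaging.camera(name): name is "side" or "top"; returns the picture (400x640x3 uint8, blue, green, red); there is no depth.
- imaging.camera_info(name): a dict with "camera_matrix" (3x3 intrinsics, pixels), "R" (3x3) and "t" (3): a world point X has camera coordinates R X + t. Camera axes: x right, y down, z forward; pixel columns grow to the right and rows downward; lengths in m; the calibration is good to about 2 mm. A picture is of the moment at which its call begins. camera_info takes no time and is no camera call.
- job.job_done(): hands the job in; it is judged then, once.
Trained networks look in the newest picture that a camera, given by its name, has taken for a name from the list of things; names that differ only in an ending like _2 or _b are one class to them, and where a whole thing is asked for, a point or a joint stands for the part that bears it (a point fixed in the world has none). Each returns a list of dicts, best first, with "score" (0 to 1); they miss things now and then, are a little off and sometimes report something else, mostly with a low value. They report only what shows in the picture. A call takes as long as a camera call. They do not tell look-alikes from the thing itself.
- imaging.recognise(camera, thing): "extent" ([left, top, right, bottom] in pixels, round what is visible of it).
- imaging.cut_out(camera, thing): "region" (400x640 bool, what is visible of it) and "extent" ([left, top, right, bottom] in pixels, round what is visible of it).
- imaging.pinpoint(camera, thing): "location" ([column, row] in pixels: a listed point, or the origin of a listed thing).
The state is a dict: "time_s": time; "joint_pos": joint angles; "joint_velocities": joint speeds; "joint_torque": joint torques, N m; "eef_pos": TCP position; "ee_rot": TCP orientation; "contact_force": force on the tool from outside, world axes, zero at the start; "ft_torque": the same for the moment, N m; "grip_width": finger opening in m; "finger_force": force on a finger pad.
Only numpy, scipy, OpenCV 4.12 (cv2) and the standard library are available. Lean on these libraries where they do the work, as an engineer would, in place of code of your own. Each camera call takes 0.05 s, during which the arm holds its last target. There are 200 camera calls.

## Task

Press the black peg of the tipping cup's lever down slowly so that the white rollers drop one after another into the scale pan, and stop as soon as exactly three have dropped. Then let the lever go so that the cup swings back to level with the other two rollers still in it; do not touch the rollers, and leave the screwdriver, the jar and the white box where they are.

Things in the scene. Friction and masses are not known exactly. Their poses are not given: they have to be found in the camera images.
- cup (a joint): Tilt of the tipping cup, rad: 0 = level (its rest), grows as the open mouth goes down, stop at 1.25. Hung on a level axle; a damped spring (about 0.2 N m at level, 0.6 N m at full tilt) brings it back to level within about 2 s when let go. Five rollers lie crosswise in it, 40 mm apart; they leave singly, mouth end first: the first at 0.4 to 0.5 rad, each next one about 0.2 rad later.
- pivot (a point): Point on the axle, mid-width of the cup, level with the cup's floor, 210 mm above the bench. Axes turn with the cup: x along the axle, -y to the open mouth (lip 99 mm off), +y to the closed back (99 mm off), z up. The cup is an open-topped aluminium trough, 74 mm wide, walls 40 mm high, with cross ribs 1.7 (at the mouth), 3.4, 5.7, 8.5 and 11.8 mm high, one on the mouth side of each roller.
- peg (a point): Middle of the lever's push peg, a level black round peg 18 mm in diameter, 72 mm long, along the axle's x. Fixed to the cup by a steel arm at pivot-frame x -120, y -104, z +60 mm (robot's side), 120 mm from the axle line; 270 mm above the bench at level. Pressing it down with 2 to 6 N tips the mouth down; it moves on a circle about the axle. Nothing is above it.
- pan (a joint): How far the scale's pan has sunk, m: 0 empty, some 4 mm per roller (roller masses differ a little between days, so 3 to 5 mm), stop at 34 mm.
- pan_floor (a point): Centre of the pan's inner floor, 66 mm above the bench when empty, axes parallel to the bench. The pan is a grey open box of 180 (x) by 230 (y) by 56 mm, walls 4 mm, on a low spring scale on the bench below the cup's mouth.
- stand: The cup's fixed stand: a dark steel base plate with two flat aluminium uprights 51 mm either side of the cup's middle, up to the axle. Origin on the bench right below the middle of the axle; axes as pivot with the cup level.
- driver: Screwdriver lying on the bench, a bystander; origin under its middle.
- jar: Amber jar with a black cap, 60 mm in diameter, 100 mm high, a bystander; origin at the centre of its underside.
- bin: Empty white sheet box 160 x 120 x 60 mm, a bystander; origin at the centre of its underside.
- r1_center (a point): Centre of white plastic roller 1, counted from the cup's mouth: a plain cylinder 36 mm in diameter, 60 mm long, about 85 g. All five look alike. In the pan its centre is 18 mm above the pan's floor.
- r1: The same roller 1 as a body; its frame turns as it rolls, so use r1_center.
- r2_center (a point): Centre of white plastic roller 2, counted from the cup's mouth: a plain cylinder 36 mm in diameter, 60 mm long, about 85 g. All five look alike. In the pan its centre is 18 mm above the pan's floor.
- r2: The same roller 2 as a body; its frame turns as it rolls, so use r2_center.
- r3_center (a point): Centre of white plastic roller 3, counted from the cup's mouth: a plain cylinder 36 mm in diameter, 60 mm long, about 85 g. All five look alike. In the pan its centre is 18 mm above the pan's floor.
- r3: The same roller 3 as a body; its frame turns as it rolls, so use r3_center.
- r4_center (a point): Centre of white plastic roller 4, counted from the cup's mouth: a plain cylinder 36 mm in diameter, 60 mm long, about 85 g. All five look alike. In the pan its centre is 18 mm above the pan's floor.
- r4: The same roller 4 as a body; its frame turns as it rolls, so use r4_center.
- r5_center (a point): Centre of white plastic roller 5, counted from the cup's mouth: a plain cylinder 36 mm in diameter, 60 mm long, about 85 g. All five look alike. In the pan its centre is 18 mm above the pan's floor.
- r5: The same roller 5 as a body; its frame turns as it rolls, so use r5_center.
Not all that is in view belongs to the job. Leave any brown or yellow look-alike of the r2 alone.

How it is judged:
On the way, in this order (a step that is already met when the one before it is completed fails the run):
1. the first roller lies in the pan (x of r1_center in the frame of pan_floor between -0.088 and 0.088 m and y of r1_center in the frame of pan_floor between -0.113 and 0.113 m and z of r1_center in the frame of pan_floor between 0 and 0.07 m), for 0.05 s.
2. three rollers lie in the pan (all of step 1 and x of r2_center in the frame of pan_floor between -0.088 and 0.088 m and y of r2_center in the frame of pan_floor between -0.113 and 0.113 m and z of r2_center in the frame of pan_floor between 0 and 0.07 m and x of r3_center in the frame of pan_floor between -0.088 and 0.088 m and y of r3_center in the frame of pan_floor between -0.113 and 0.113 m and z of r3_center in the frame of pan_floor between 0 and 0.07 m), for 0.05 s.
At the end, for the whole second after the job is handed in: Rollers 1, 2 and 3 (the three nearest the mouth) lie inside the pan, rollers 4 and 5 lie inside the cup, the cup is back within 0.08 rad of level and all rollers are at rest (below 0.05 m/s) (all of step 2 and x of r4_center in the frame of pivot between -0.035 and 0.035 m and y of r4_center in the frame of pivot between -0.1 and 0.1 m and z of r4_center in the frame of pivot between 0 and 0.045 m and x of r5_center in the frame of pivot between -0.035 and 0.035 m and y of r5_center in the frame of pivot between -0.1 and 0.1 m and z of r5_center in the frame of pivot between 0 and 0.045 m and value of joint cup below 0.08 rad and linear speed of each of r1, r2, r3, r4, r5 below 0.05 m/s); the robot touches nothing.
It fails at once if a fourth roller leaves the cup (not (x of r4_center in the frame of pivot between -0.035 and 0.035 m and y of r4_center in the frame of pivot between -0.1 and 0.1 m and z of r4_center in the frame of pivot between 0 and 0.045 m) or not (x of r5_center in the frame of pivot between -0.035 and 0.035 m and y of r5_center in the frame of pivot between -0.1 and 0.1 m and z of r5_center in the frame of pivot between 0 and 0.045 m)).
It fails at once if the cup is tipped in a rush (mouth going down faster than 1.5 rad/s) (velocity of joint cup above 1.5 rad/s).
It fails at once if a roller falls beside the pan (height (world z) of any of r1_center, r2_center, r3_center, r4_center, r5_center below 0.04 m).
It fails at once if the robot touches a roller (contact force between any of the arm, the fingers and r1 above 0.5 N or contact force between any of the arm, the fingers and r2 above 0.5 N or contact force between any of the arm, the fingers and r3 above 0.5 N or contact force between any of the arm, the fingers and r4 above 0.5 N or contact force between any of the arm, the fingers and r5 above 0.5 N).
It fails at once if the screwdriver, the jar or the white box is shifted by more than 30 mm (distance of any of driver, jar, bin from where it was at the start of the episode above 0.03 m).
It also fails if it takes over 58 s, if anything falls off the work surface, if the arm or the gripper's body presses on something with over 40 N, if the wrist force passes 120 N, or if a joint passes its speed limit or range.

## Working session

There is one attempt and no reset: what is moved stays moved. The work goes in short steps, Python scripts to look and compute and a tool call to move; the robot and the scene stay as the last step left them, time stands still between calls to the robot, and variables do not carry over. Pictures are saved under pics/ and viewed, at most 10 in all, crops included, and the job is handed in when it is done.

Besides the shell and the picture viewer there is one more tool, called after "Request:" as name(argument=value, ...), one argument or row to a line, values as JSON. carry_out: Moves the arm, as the interface text tells. Its arguments: {"type":"object","properties":{"increments":{"type":"array","items":{"type":"array","items":{"type":"number"}}},"jaw":{"type":"number"},"grip_force":{"type":"number"}},"required":["increments"]}

```bash
mkdir -p pics; cat > h.py <<'E'
import numpy as np, cv2
from plant import monitor, imaging, job
def P(c):
    i=imaging.camera_info(c); return np.array(i["camera_matrix"])@np.c_[np.array(i["R"]),np.array(i["t"])]
def tri(a,b):
    X=cv2.triangulatePoints(P("side"),P("top"),np.array(a,float).reshape(2,1),np.array(b,float).reshape(2,1)).ravel(); return X[:3]/X[3]
def proj(c,X):
    p=P(c)@np.r_[X,1]; return p[:2]/p[2]
def onz(c,uv,z):
    M=P(c); H=np.c_[M[:,0],M[:,1],M[:,2]*z+M[:,3]]; q=np.linalg.solve(H,np.r_[uv,1]); return q[:2]/q[2]
E
python3 - <<'E'
from h import *
s=imaging.camera("side"); t=imaging.camera("top")
cv2.imwrite("pics/s0.png",s); cv2.imwrite("pics/t0.png",t)
for n in ["pivot","peg","pan_floor"]:
    d={c:imaging.pinpoint(c,n)[:2] for c in("side","top")}
    print(n,d)
    try: print(tri(d["side"][0]["location"],d["top"][0]["location"]))
    except Exception as e: print(e)
st=monitor.get_state(); print(st["time_s"],st["eef_pos"],st["ee_rot"],st["contact_force"],st["grip_width"])
E
```

```text
pivot {'side': [{'location': [334.8, 192.3], 'score': 0.64}], 'top': [{'location': [310.6, 175.4], 'score': 0.85}, {'location': [178.8, 243.4], 'score': 0.21}]}
[0.6186289  0.01670066 0.19365379]
peg {'side': [{'location': [336.2, 209.2], 'score': 0.94}], 'top': [{'location': [360.2, 212.5], 'score': 0.89}]}
[ 0.51141019 -0.10982454  0.26744829]
pan_floor {'side': [{'location': [384.2, 249.7], 'score': 0.94}, {'location': [316.9, 181.0], 'score': 0.49}], 'top': [{'location': [372.3, 176.9], 'score': 0.96}, {'location': [317.3, 189.0], 'score': 0.18}]}
[ 0.65228852 -0.17686706  0.06661954]
0.4 [0.15963682 0.65573009 0.2495011 ] [[-9.71628008e-01  2.36514284e-01 -8.24800615e-05]
 [ 2.36514298e-01  9.71627940e-01 -3.64646939e-04]
 [-6.10427744e-06 -3.73808893e-04 -9.99999930e-01]] [ 1.02328896 -0.92592693  0.71875838] 0.08806316319456352
```

View pics/s0.png

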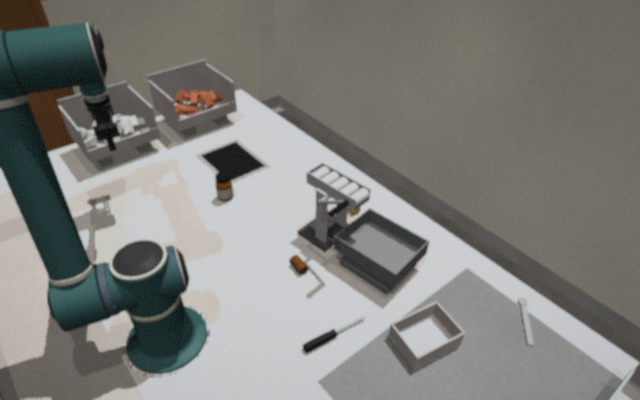

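View pics/t0.png

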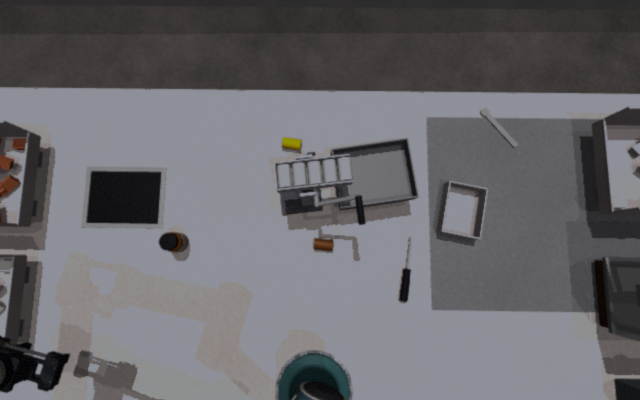

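The side view shows the cup with five white rollers at (338,185), the pan at (383,250) and the peg near (336,209). The top view shows the cup at (315,172), the pan at (375,175) and the peg at (360,210). The yellow and brown look-alikes are at (292,144) and (323,245).

```bash
python3 - <<'E'
from h import *
t=imaging.camera("top")
for n,z in [("pivot",.21),("peg",.27),("pan_floor",.066),("stand",0),("r1_center",.228),("r5_center",.228)]:
    for r in imaging.pinpoint("top",n)[:5]: print(n,r["score"],r["location"],onz("top",r["location"],z))
for n,z in [("pan",.12),("peg",.27),("cup",.25)]:
    for r in imaging.cut_out("top",n)[:2]:
        m=r["region"].astype(np.uint8); v,u=np.nonzero(m)
        if len(u)<20: continue
        w=np.array([onz("top",(a,b),z) for a,b in zip(u,v)],np.float32)
        print(n,r["score"],r["extent"],cv2.minAreaRect(w))
E
```

```text
pivot 0.84 [313.1, 175.7] [0.61532001 0.00918423]
peg 0.93 [361.1, 213.6] [ 0.50881972 -0.11203476]
peg 0.51 [456.3, 208.6] [ 0.52460197 -0.34829336]
pan_floor 0.75 [369.2, 176.4] [ 0.64489828 -0.16106107]
r1_center 0.85 [343.5, 171.1] [ 0.62505163 -0.07090263]
r5_center 0.64 [286.0, 173.3] [0.61712024 0.08047951]Traceback (most recent call last):
  File "<stdin>", line 9, in <module>
  File "h.py", line 10, in onz
    M=P(c); H=np.c_[M[:,0],M[:,1],M[:,2]*z+M[:,3]]; q=np.linalg.solve(H,np.r_[uv,1]); return q[:2]/q[2]
  File "h.py", line 4, in P
    i=imaging.camera_info(c); return np.array(i["camera_matrix"])@np.c_[np.array(i["R"]),np.array(i["t"])]
ValueError: time passes only in moves, steps and waits
```

Request:
carry_out(
  increments=[
    [-3.0, -4.0, -1.4, 0],
    [-3.0, -4.0, -1.4, 0],
    [-3.0, -4.0, -1.4, 0],
    [-3.0, -4.0, -1.4, 0],
    [-3.0, -4.0, -1.4, 0],
  ],
  jaw=0,
  grip_force=10,
)

```text
time_s: 1.42
eef_pos: [0.2585, 0.4246, 0.3204]
ee_rot: [[-0.972, 0.236, 0.001], [0.236, 0.972, 0.0], [-0.0, 0.001, -1.0]]
contact_force: [0.9, 0.3, 0.3]
grip_width: 0.0404
finger_force: 0.0
```

Request:
carry_out(
  increments=[
    [-3.3, -4.3, -0.8, 0],
    [-3.3, -4.3, -0.8, 0],
    [-3.3, -4.3, -0.8, 0],
    [-3.3, -4.3, -0.8, 0],
    [-3.3, -4.3, -0.8, 0],
  ],
)

```text
time_s: 2.05
eef_pos: [0.3679, 0.1765, 0.3604]
ee_rot: [[-0.972, 0.236, 0.001], [0.236, 0.972, 0.001], [-0.001, 0.001, -1.0]]
contact_force: [0.3, 0.4, -0.6]
grip_width: 0.0005
finger_force: 0.0
```

Request:
carry_out(
  increments=[
    [-3.5, -4.5, 0, 0],
    [-3.5, -4.5, 0, 0],
    [-3.5, -4.5, 0, 0],
    [-3.5, -4.5, 0, 0],
    [-3.5, -4.5, 0, 0],
  ],
)

```text
time_s: 2.68
eef_pos: [0.4849, -0.0838, 0.3601]
ee_rot: [[-0.972, 0.237, 0.001], [0.237, 0.972, 0.0], [-0.001, 0.0, -1.0]]
contact_force: [0.0, 0.7, 0.4]
grip_width: 0.0008
finger_force: 0.0
```

Request:
carry_out(
  increments=[
    [-2.0, -2.4, 0, 0],
    [0, 0, 0, -10],
    [0, 0, 0, -10],
    [0, 0, 0, -1],
    [0, 0, 0, 0],
  ],
)

```text
time_s: 3.3
eef_pos: [0.4981, -0.1098, 0.3598]
ee_rot: [[-0.992, -0.125, 0.0], [-0.125, 0.992, -0.0], [-0.0, -0.0, -1.0]]
contact_force: [0.8, -0.5, -0.4]
grip_width: 0.0007
finger_force: 0.0
```

```bash
python3 - <<'E'
from h import *
s=imaging.camera("side"); t=imaging.camera("top")
c1=cv2.resize(s[120:320,250:450],None,fx=2,fy=2); c2=cv2.resize(t[100:300,250:450],None,fx=2,fy=2)
cv2.imwrite("pics/a1.png",np.hstack([c1,c2]))
st=monitor.get_state(); e=np.array(st["eef_pos"]); print(e,st["ee_rot"],st["contact_force"])
tip=e-[0,0,.011]; print(proj("side",tip),proj("top",tip))
for c in("side","top"): print([(r["location"],r["score"]) for r in imaging.pinpoint(c,"peg")[:2]])
E
```

```text
[ 0.49810101 -0.10975896  0.35983502] [[-9.92036960e-01 -1.25946788e-01  2.77979440e-04]
 [-1.25946818e-01  9.92036990e-01 -9.28398443e-05]
 [-2.64073007e-04 -1.27111183e-04 -9.99999957e-01]] [ 0.2863042   1.46837508 -0.44234192]
[333.6461808  188.05279069] [364.18138011 214.73374964]
[([337.9, 212.3], 0.72)]
[]
```

View pics/a1.png

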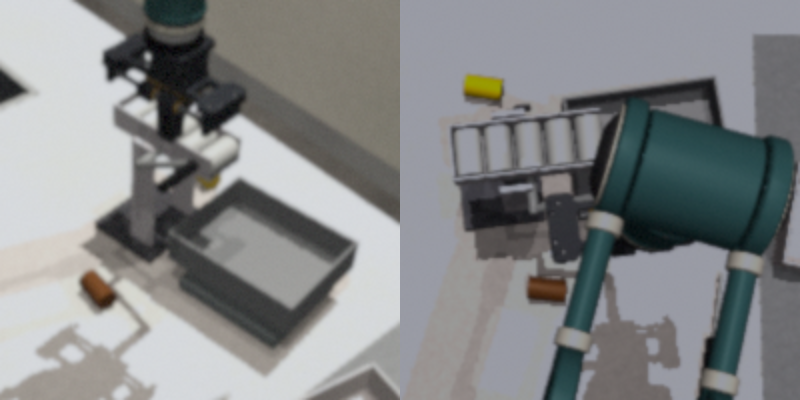

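The side view shows the closed fingertips just above the peg at (339,209), with the pan in full view. The top view shows rollers 2 to 5 in the cup and roller 1 partly behind the arm.

Request:
carry_out(
  increments=[
    [0, 0, 1.8, 0],
    [0, 0, 1.8, 0],
    [0, 0, 1.5, 0],
    [0, 0, 0.9, 0],
    [0, 0, 0.4, 0],
  ],
)

```text
time_s: 4.12
eef_pos: [0.4978, -0.1099, 0.2947]
ee_rot: [[-0.992, -0.127, -0.001], [-0.127, 0.992, 0.0], [0.001, 0.0, -1.0]]
contact_force: [0.9, 0.7, 0.5]
grip_width: 0.0002
finger_force: 0.0
```

Request:
carry_out(
  increments=[
    [0, 0, 0.3, 0],
    [0, -0.1, 0.4, 0],
    [0, -0.2, 0.4, 0],
    [0, -0.2, 0.4, 0],
    [0, -0.1, 0.2, 0],
  ],
)

```text
time_s: 4.75
eef_pos: [0.4993, -0.1165, 0.279]
ee_rot: [[-0.992, -0.127, 0.001], [-0.127, 0.992, -0.001], [-0.001, -0.001, -1.0]]
contact_force: [0.1, -2.9, 3.3]
grip_width: 0.0006
finger_force: 1.6
```

Request:
carry_out(
  increments=[
    [0, -0.1, 0.3, 0],
    [0, -0.1, 0.4, 0],
    [0, -0.1, 0.4, 0],
    [0, -0.1, 0.4, 0],
    [0, -0.1, 0.3, 0],
  ],
)

```text
time_s: 5.38
eef_pos: [0.4995, -0.1207, 0.2602]
ee_rot: [[-0.992, -0.127, -0.0], [-0.127, 0.992, 0.0], [0.0, 0.0, -1.0]]
contact_force: [1.0, -2.5, 3.1]
grip_width: 0.0006
finger_force: 1.5
```

```bash
cat > look.py <<'E'
import sys
from h import *
s=imaging.camera("side"); t=imaging.camera("top")
for c in("side","top"):
    print(c,[([int(x) for x in r["extent"]],r["score"]) for r in imaging.recognise(c,"r1")])
if len(sys.argv)>1:
    c1=cv2.resize(s[120:320,250:450],None,fx=2,fy=2); c2=cv2.resize(t[100:300,250:450],None,fx=2,fy=2)
    cv2.imwrite(sys.argv[1],np.hstack([c1,c2]))
z=monitor.get_state()["eef_pos"][2]; print("tilt",.5233-np.arcsin((z-.230)/.12))
E
python3 look.py pics/a2.png
```

```text
side [([288, 252, 308, 278], 0.8)]
top [([311, 157, 321, 185], 0.85), ([312, 235, 334, 252], 0.8), ([283, 136, 301, 149], 0.73), ([338, 160, 354, 183], 0.71), ([324, 159, 337, 181], 0.68), ([293, 159, 307, 182], 0.57), ([279, 162, 292, 185], 0.5)]
tilt 0.2695536383173112
```

View pics/a2.png

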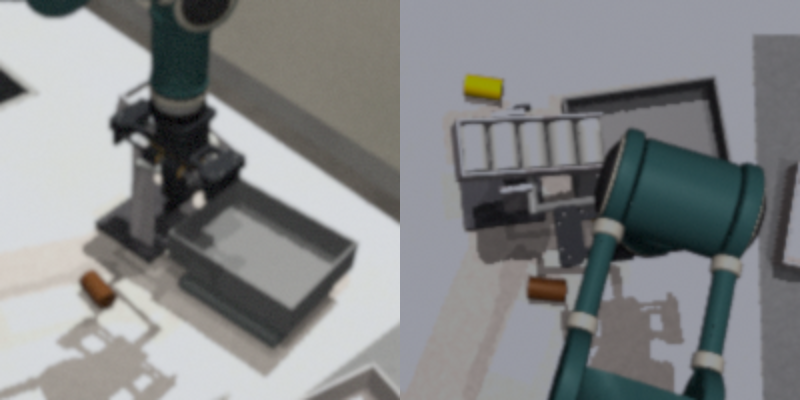

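The cup has tilted to about 0.27 rad. All five rollers are still in it (top crop x 470–600) and the pan is empty.

Request:
carry_out(
  increments=[
    [0, -0.2, 0.2, 0],
    [0, -0.1, 0.3, 0],
    [0, -0.1, 0.3, 0],
    [0, -0.1, 0.3, 0],
    [0, 0, 0.2, 0],
  ],
)

```text
time_s: 6.2
eef_pos: [0.5001, -0.1261, 0.2475]
ee_rot: [[-0.992, -0.127, -0.0], [-0.127, 0.992, -0.0], [0.0, -0.0, -1.0]]
contact_force: [0.3, -0.4, 1.6]
grip_width: 0.0002
finger_force: 1.1
```

```bash
python3 look.py
```

```text
side [([311, 164, 327, 172], 0.65), ([291, 252, 310, 274], 0.6)]
top [([312, 156, 323, 183], 0.86), ([294, 161, 309, 180], 0.85), ([328, 137, 414, 205], 0.71), ([336, 160, 354, 182], 0.7), ([283, 160, 294, 180], 0.69), ([325, 161, 337, 183], 0.59), ([314, 238, 333, 252], 0.54), ([281, 135, 302, 152], 0.46)]
tilt 0.3752502182439407
```

Request:
carry_out(
  increments=[
    [0, 0, 0.2, 0],
    [0, 0, 0.2, 0],
    [0, 0, 0.2, 0],
    [0, 0, 0.2, 0],
    [0, 0, 0.1, 0],
  ],
)

```text
time_s: 7.02
eef_pos: [0.5003, -0.1258, 0.2386]
ee_rot: [[-0.992, -0.127, 0.0], [-0.127, 0.992, 0.0], [-0.0, -0.0, -1.0]]
contact_force: [-0.6, -1.8, 2.3]
grip_width: 0.0008
finger_force: 1.2
```

```bash
python3 look.py
```

```text
side [([288, 255, 309, 275], 0.68), ([315, 164, 327, 178], 0.52)]
top [([324, 159, 337, 182], 0.88), ([312, 160, 323, 183], 0.87), ([337, 160, 353, 180], 0.79), ([279, 134, 301, 151], 0.71), ([293, 162, 312, 179], 0.6), ([313, 236, 333, 249], 0.57), ([286, 159, 296, 184], 0.52), ([277, 159, 352, 204], 0.32)]
tilt 0.4511653824878754
```

Request:
carry_out(
  increments=[
    [0, 0, 0.2, 0],
    [0, 0, 0.2, 0],
    [0, 0, 0.2, 0],
    [0, 0, 0, 0],
    [0, 0, 0, 0],
  ],
)

```text
time_s: 7.85
eef_pos: [0.5002, -0.1258, 0.2327]
ee_rot: [[-0.992, -0.127, -0.0], [-0.127, 0.992, 0.0], [0.0, 0.0, -1.0]]
contact_force: [0.1, -1.9, 2.2]
grip_width: 0.0004
finger_force: 1.4
```

```bash
python3 look.py pics/a3.png
```

```text
side [([371, 240, 389, 258], 0.76), ([316, 163, 326, 178], 0.62), ([288, 255, 308, 273], 0.56)]
top [([293, 161, 310, 181], 0.7), ([282, 138, 303, 148], 0.7), ([314, 237, 333, 250], 0.69), ([373, 165, 382, 171], 0.6), ([284, 160, 297, 182], 0.59), ([314, 157, 323, 184], 0.52), ([323, 160, 336, 182], 0.5)]
tilt 0.5003530983272713
```

View pics/a3.png

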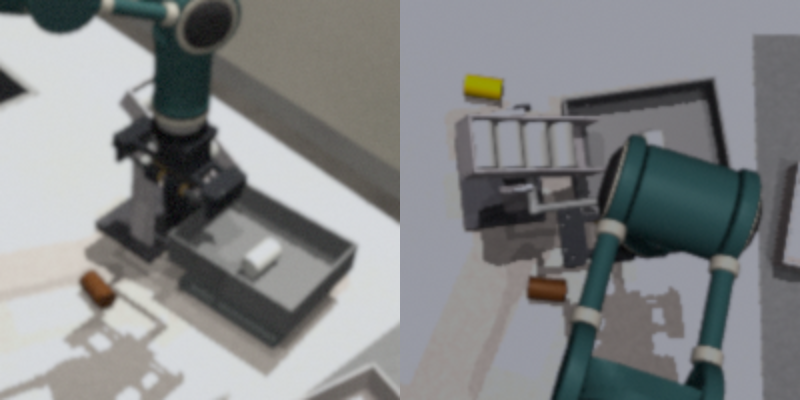

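The first roller lies in the pan (side crop (262,256)) and four remain in the cup (top crop x 470–580).

Request:
carry_out(
  increments=[
    [0, 0, 0.3, 0],
    [0, 0, 0.3, 0],
    [0, 0, 0.3, 0],
    [0, 0, 0.2, 0],
    [0, 0, 0.1, 0],
  ],
)

```text
time_s: 8.68
eef_pos: [0.5001, -0.1257, 0.2204]
ee_rot: [[-0.992, -0.127, -0.0], [-0.127, 0.992, 0.0], [0.0, 0.0, -1.0]]
contact_force: [-0.4, -2.2, 3.0]
grip_width: 0.0005
finger_force: 1.5
```

Request:
carry_out(
  increments=[
    [0, 0, 0.2, 0],
    [0, 0, 0.2, 0],
    [0, 0, 0.2, 0],
    [0, 0, 0, 0],
    [0, 0, 0, 0],
  ],
)

```text
time_s: 9.3
eef_pos: [0.5001, -0.1256, 0.2146]
ee_rot: [[-0.992, -0.127, -0.0], [-0.127, 0.992, 0.0], [0.0, 0.0, -1.0]]
contact_force: [0.2, -1.0, 2.0]
grip_width: 0.0005
finger_force: 1.4
```

```bash
python3 look.py
```

```text
side [([352, 197, 365, 207], 0.64), ([288, 253, 306, 278], 0.48), ([319, 166, 326, 171], 0.45)]
top [([337, 162, 350, 182], 0.83), ([394, 165, 409, 184], 0.82), ([313, 236, 335, 248], 0.78), ([300, 160, 314, 181], 0.68), ([283, 137, 302, 147], 0.67), ([292, 158, 301, 180], 0.61), ([314, 157, 325, 183], 0.57)]
tilt 0.6508343481237584
```

Request:
carry_out(
  increments=[
    [0, 0, 0, 0],
    [0, 0, 0, 0],
    [0, 0, 0, 0],
    [0, 0, 0, 0],
    [0, 0, 0, 0],
  ],
)

```text
time_s: 10.12
eef_pos: [0.5001, -0.1257, 0.2147]
ee_rot: [[-0.992, -0.127, -0.0], [-0.127, 0.992, 0.0], [0.0, 0.0, -1.0]]
contact_force: [-0.3, 2.0, 3.4]
grip_width: 0.0005
finger_force: 1.6
```

```bash
python3 look.py pics/a4.png
```

```text
side [([394, 256, 413, 270], 0.67), ([380, 247, 402, 268], 0.67), ([317, 165, 325, 174], 0.45)]
top [([284, 137, 305, 148], 0.68), ([291, 159, 301, 181], 0.56), ([398, 163, 415, 181], 0.55), ([313, 159, 325, 186], 0.55), ([297, 159, 312, 182], 0.55), ([314, 236, 333, 251], 0.55), ([385, 162, 398, 180], 0.47)]
tilt 0.6513152530447477
```

View pics/a4.png

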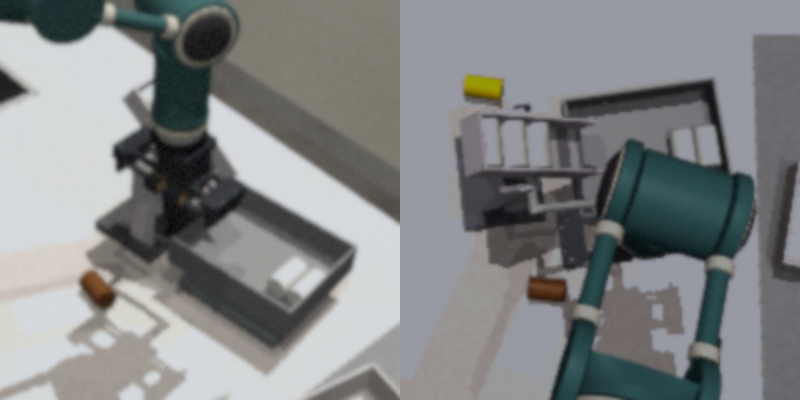

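Two rollers lie in the pan (side crop (288,280)) and three are left in the cup (top crop x 480–550).

Request:
carry_out(
  increments=[
    [0, 0.1, 0.3, 0],
    [0, 0.1, 0.3, 0],
    [0, 0.1, 0.3, 0],
    [0, 0, 0.3, 0],
    [0, 0, 0.1, 0],
  ],
)

```text
time_s: 10.95
eef_pos: [0.4999, -0.1228, 0.2014]
ee_rot: [[-0.992, -0.127, 0.0], [-0.127, 0.992, 0.0], [-0.0, 0.0, -1.0]]
contact_force: [0.6, -1.6, 2.5]
grip_width: 0.0005
finger_force: 1.7
```

```bash
python3 look.py
```

```text
side [([380, 248, 404, 269], 0.72), ([289, 255, 309, 275], 0.62), ([396, 254, 409, 270], 0.56), ([311, 163, 366, 243], 0.56)]
top [([316, 157, 323, 186], 0.74), ([300, 157, 315, 180], 0.71), ([311, 236, 334, 252], 0.61), ([386, 166, 396, 183], 0.57), ([293, 157, 302, 181], 0.55), ([396, 164, 411, 183], 0.53), ([282, 133, 301, 149], 0.47)]
tilt 0.7614600865529317
```

Request:
carry_out(
  increments=[
    [0, 0.1, 0.2, 0],
    [0, 0, 0.2, 0],
    [0, 0, 0.1, 0],
    [0, 0, 0, 0],
    [0, 0, 0, 0],
  ],
)

```text
time_s: 11.78
eef_pos: [0.4997, -0.1215, 0.1967]
ee_rot: [[-0.992, -0.127, -0.0], [-0.127, 0.992, 0.001], [-0.0, 0.001, -1.0]]
contact_force: [0.8, -0.3, 4.5]
grip_width: 0.0008
finger_force: 1.8
```

```bash
python3 look.py
```

```text
side [([396, 255, 411, 273], 0.68), ([287, 251, 310, 275], 0.63)]
top [([319, 159, 323, 184], 0.79), ([396, 162, 412, 184], 0.75), ([436, 181, 487, 238], 0.72), ([295, 157, 305, 180], 0.62), ([279, 136, 302, 151], 0.62), ([314, 236, 336, 251], 0.59)]
tilt 0.804139630193424
```

Request:
carry_out(
  increments=[
    [0, 0, 0.2, 0],
    [0, 0.1, 0.1, 0],
    [0, 0, 0, 0],
    [0, 0, 0, 0],
    [0, 0, 0, 0],
  ],
)

```text
time_s: 12.6
eef_pos: [0.4996, -0.1209, 0.1938]
ee_rot: [[-0.992, -0.127, 0.0], [-0.127, 0.992, -0.0], [-0.0, -0.0, -1.0]]
contact_force: [1.1, 1.5, 3.3]
grip_width: 0.0005
finger_force: 2.0
```

```bash
python3 look.py
```

```text
side [([290, 253, 305, 275], 0.74), ([393, 256, 412, 269], 0.68), ([382, 251, 403, 265], 0.53)]
top [([302, 158, 317, 178], 0.68), ([330, 161, 338, 186], 0.67), ([282, 135, 302, 149], 0.65), ([311, 236, 335, 253], 0.59), ([385, 164, 397, 183], 0.47), ([296, 158, 303, 178], 0.45)]
tilt 0.8305715007415478
```

Request:
carry_out(
  increments=[
    [0, 0, 0, 0],
    [0, 0, 0, 0],
    [0, 0, 0, 0],
    [0, 0, 0, 0],
    [0, 0, 0, 0],
  ],
)

```text
time_s: 13.42
eef_pos: [0.4995, -0.121, 0.1937]
ee_rot: [[-0.992, -0.127, -0.0], [-0.127, 0.992, -0.0], [0.0, -0.0, -1.0]]
contact_force: [0.8, -1.1, 4.0]
grip_width: 0.0007
finger_force: 1.8
```

```bash
python3 look.py pics/a5.png
```

```text
side [([374, 246, 394, 264], 0.8), ([382, 252, 402, 267], 0.57), ([291, 254, 309, 275], 0.57), ([395, 254, 409, 270], 0.52)]
top [([304, 159, 314, 178], 0.76), ([316, 237, 335, 251], 0.67), ([296, 159, 304, 181], 0.61), ([374, 162, 382, 180], 0.59), ([280, 135, 302, 149], 0.57), ([396, 162, 408, 181], 0.49), ([387, 162, 397, 183], 0.49)]
tilt 0.8304430041893636
```

View pics/a5.png

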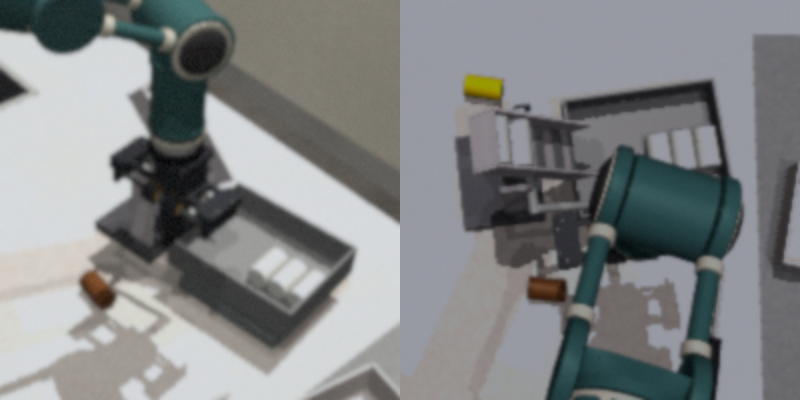

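Three rollers lie in the pan (side crop 268–310, 265–290) and two remain in the cup (top crop x 500–525). I'll release the lever slowly.

Request:
carry_out(
  increments=[
    [0, -0.1, -0.3, 0],
    [0, -0.1, -0.5, 0],
    [0, -0.1, -0.6, 0],
    [0, -0.1, -0.6, 0],
    [0, 0, -0.6, 0],
  ],
)

```text
time_s: 14.25
eef_pos: [0.4998, -0.1248, 0.22]
ee_rot: [[-0.992, -0.127, -0.001], [-0.127, 0.992, 0.0], [0.001, 0.0, -1.0]]
contact_force: [-0.1, 1.1, 1.0]
grip_width: 0.0
finger_force: 0.9
```

Request:
carry_out(
  increments=[
    [0, 0, -0.7, 0],
    [0, 0, -0.7, 0],
    [0, 0.1, -0.7, 0],
    [0, 0.1, -0.7, 0],
    [0, 0.2, -0.7, 0],
  ],
)

```text
time_s: 14.88
eef_pos: [0.4994, -0.121, 0.2551]
ee_rot: [[-0.992, -0.127, -0.0], [-0.127, 0.992, -0.001], [0.0, -0.0, -1.0]]
contact_force: [0.0, -0.1, 0.5]
grip_width: 0.0007
finger_force: 0.5
```

Request:
carry_out(
  increments=[
    [0, 0.2, -0.7, 0],
    [0, 0.3, -0.7, 0],
    [0, 0.3, -0.8, 0],
    [0, 0.2, -0.8, 0],
    [0, 0, -1.0, 0],
  ],
)

```text
time_s: 15.5
eef_pos: [0.4981, -0.1107, 0.2951]
ee_rot: [[-0.992, -0.128, -0.0], [-0.128, 0.992, 0.0], [0.0, 0.0, -1.0]]
contact_force: [0.2, -0.1, -0.3]
grip_width: 0.0007
finger_force: 0.0
```

Request:
carry_out(
  increments=[
    [0, 0, -1.0, 0],
    [0, 0, -1.5, 0],
    [0, 0, -2.0, 0],
    [0, 0, -2.0, 0],
    [0, 0, -1.0, 0],
  ],
)

```text
time_s: 16.12
eef_pos: [0.4989, -0.1111, 0.3722]
ee_rot: [[-0.992, -0.127, 0.003], [-0.127, 0.992, -0.001], [-0.003, -0.001, -1.0]]
contact_force: [0.3, -0.2, -0.2]
grip_width: 0.0004
finger_force: 0.0
```

Request:
carry_out(
  increments=[
    [0, 0, 0, 0],
    [0, 0, 0, 0],
    [0, 0, 0, 0],
    [0, 0, 0, 0],
    [0, 0, 0, 0],
  ],
)

```text
time_s: 16.75
eef_pos: [0.4981, -0.1109, 0.3694]
ee_rot: [[-0.992, -0.127, -0.001], [-0.127, 0.992, 0.0], [0.001, 0.0, -1.0]]
contact_force: [-0.3, 0.0, 0.3]
grip_width: 0.0006
finger_force: 0.0
```

Request:
carry_out(
  increments=[
    [0, 0, 0, 0],
    [0, 0, 0, 0],
    [0, 0, 0, 0],
    [0, 0, 0, 0],
    [0, 0, 0, 0],
  ],
)

```text
time_s: 17.38
eef_pos: [0.4983, -0.1109, 0.3698]
ee_rot: [[-0.992, -0.127, 0.0], [-0.127, 0.992, -0.0], [-0.0, -0.0, -1.0]]
contact_force: [-0.1, 0.5, -0.2]
grip_width: 0.0004
finger_force: 0.0
```

```bash
python3 look.py pics/a6.png
```

```text
side [([381, 248, 401, 268], 0.71), ([373, 247, 392, 265], 0.69), ([395, 254, 411, 274], 0.65), ([288, 252, 309, 272], 0.57), ([346, 205, 359, 216], 0.57)]
top [([314, 237, 334, 251], 0.72), ([281, 137, 303, 152], 0.66), ([291, 162, 306, 182], 0.59), ([276, 163, 291, 188], 0.57)]
tilt nanlook.py:9: RuntimeWarning: invalid value encountered in arcsin
  z=monitor.get_state()["eef_pos"][2]; print("tilt",.5233-np.arcsin((z-.230)/.12))
```

View pics/a6.png

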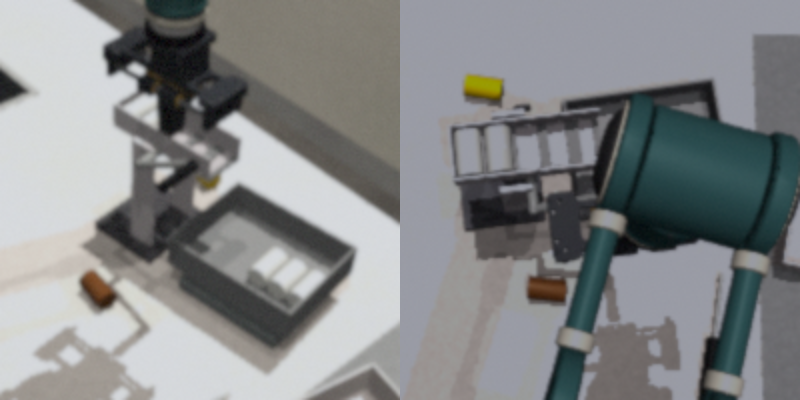

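The cup is back to level with two rollers in it (top crop (468,150) and (498,148)). Three rollers lie in the pan, and the fingers are clear of the peg.

Request:
carry_out(
  increments=[
    [0, 0, 0, 0],
    [0, 0, 0, 0],
    [0, 0, 0, 0],
    [0, 0, 0, 0],
    [0, 0, 0, 0],
  ],
)

```text
time_s: 18.2
eef_pos: [0.4983, -0.1109, 0.3697]
ee_rot: [[-0.992, -0.127, -0.0], [-0.127, 0.992, -0.0], [0.0, 0.0, -1.0]]
contact_force: [-0.3, -0.1, 0.7]
grip_width: 0.0003
finger_force: 0.0
```

Request:
carry_out(
  increments=[
    [0, 0, 0, 0],
    [0, 0, 0, 0],
    [0, 0, 0, 0],
    [0, 0, 0, 0],
    [0, 0, 0, 0],
  ],
)

```text
time_s: 18.82
eef_pos: [0.4983, -0.1109, 0.3697]
ee_rot: [[-0.992, -0.127, 0.0], [-0.127, 0.992, -0.0], [-0.0, -0.0, -1.0]]
contact_force: [-0.5, 0.6, 0.4]
grip_width: 0.0006
finger_force: 0.0
```

```bash
python3 -c "
from plant import job
print(job.job_done())"
```

```text
the job is handed in; nothing more can be done
None
```

The job is handed in (no verdict came back): the last pictures show three rollers in the pan and two in the level cup, and the gripper is clear of the peg.

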